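# Nest a rinse tumbler on the stack without wedging it

## Robot

A 6-joint arm with a two-finger parallel gripper is mounted at the origin on the work surface. World frame = base frame: x ahead of the robot, y to its left, z up, the work surface at z = 0. Lengths are in m, angles in rad, forces in N, time in s.
With the tool pointing down it reaches from about 0.3 to 0.875 m from the base axis. Payload 6.4 kg.
Tool frame: the origin (TCP) lies at the very end of the fingers, on their centre line; the grasp point (between the pads) lies 19 mm behind it; y points along the fingers, x is the direction in which the jaws open and shut, and the axes are right-handed (so a half turn about y gives the same grasp; the last joint's range is limited). The gripper opens to 85 mm and grips with 20 to 120 N. Pads are 22 mm wide; open, the fingers measure 114 mm over their backs; the gripper's body (76 mm by 85 mm) begins 54 mm behind the grasp point. The pads swing forward as they close: fully open they stand 13 mm farther back than shut.
Start: joints at [-1.306, 0.181, 1.607, -0, 1.354, -0.206], TCP at [0.261, -0.512, 0.231] pointing down, gripper open.
Joint ranges: [-2.99, 2.99], [-0.89, 2.07], [0.3, 2.58], [-1.14, 4.28], [0, 2.63], [-3.12, 3.12]. Speed limits (rad/s): [2.57, 2.57, 3.01, 3.14, 3.14, 3.14].

## Interface

Orientations are given as a unit quaternion [w, x, y, z].
In Python, from workcell import ctrl gives the robot as it stands. The module is installed in compiled form; this text tells all that it offers.
- The arm moves only by the tool jog_arm, never from a script. Its argument "plan" is a list of rows, each an object with "offset": the shift along the tool's x, y, z in m, a list of three; "turn": the turn about the tool's y in rad; "claw": the finger opening in m, from 0 to 0.0854. In form: [{"offset": [x, y, z], "turn": turn, "claw": claw}, ...]. A call has 1 to 12 rows; each row shifts and turns the pose as measured when the row begins, along the tool's axes as they then stand; what a row does not reach is not made up. A row lasts 1/12 s, in which the tool goes at most 41.7 mm and 7.16 degrees, less where a joint would pass 70% of its speed; a pose out of reach is approached as far as the arm can. A call with a gripper value outside its range is refused whole. The fingers move at their own pace and stop on an object; "grip_force" is the grip in N (left out, the last holds). Time passes only in rows, so rows that do not move let the fingers close. It gives the time, the measured TCP pose, the force and the opening at its end, in the units of the state.
- ctrl.get_obs(): the state, without advancing time (a new reading comes with each control period).
- ctrl.grab_frame(name): name is "side" or "top" or "wrist"; returns a dict with "pixels" (480x640x3 uint8, red, green, blue), "range_z" (480x640 float32, m along the optical axis (not along the pixel's ray), 0 where there is no reading), "intrinsics" (3x3 intrinsics, pixels), "R" (3x3) and "t" (3): a world point X has camera coordinates R X + t. Camera axes: x right, y down, z forward; pixel columns grow to the right and rows downward; lengths in m; the calibration is good to about 2 mm. A picture is of the moment at which its call begins.
- ctrl.job_done(): hands the job in, once; it reports no verdict.
The state is a dict: "t": time; "qpos": joint angles; "dq": joint speeds; "joint_efforts": joint torques, N m; "eef_pos": TCP position; "tool_rot": TCP orientation; "wrist_force": force on the tool from outside, world axes, zero at the start; "moment": the same for the moment, N m; "opening": finger opening in m.
Only numpy, scipy, OpenCV 4.12 (cv2) and the standard library are available. Lean on these libraries where they do the work, as an engineer would, in place of code of your own. Each camera call takes 0.05 s, during which the arm holds its last target. There are 200 camera calls.

## Task

Put the single steel rinse tumbler away, mouth down as it stands, on the stack of two upturned tumblers: lower it gently over the stack until it rests there by itself, centred, and let go of it. Then press slowly straight down on the middle of its flat end: it slides easily at first, then starts to bind; stop and take the push off when it pushes back with about 15 newtons, for beyond 20 newtons the tumblers wedge tight. Leave the stack standing where it is, do not tip the tumbler over, and do not disturb the bottle or the orange case.

Things in the scene. Friction and masses are not known exactly. Their poses are not given: they have to be found in the camera images.
- tumbler_mid (a point): Single steel tumbler, about 250 g, standing mouth down on the dark mat: 90 mm tall, a straight cone, 44 mm across its flat closed end (on top), 72 mm across its mouth (below), wall 2.5 mm. The point is on its axis, 45 mm above its mouth edge; z points up. Grip it round its upper half.
- tumbler_mouth (a point): Centre of the single tumbler's mouth, at its lower edge. Inside, a hidden rubber friction sleeve meets the stack's flat top when the tumbler is lowered over it and carries its weight: the tumbler rests there with its flat end 43 to 53 mm above the stack's flat top (differs each time, cannot be seen), with 4 to 5 mm of play sideways that narrows to 1 to 2 mm as it goes down.
- tumbler_end (a point): Centre of the single tumbler's flat end, on top: press here. It first sinks easily, with 2 to 5 N of push, by 4 to 22 mm (differs each time, cannot be seen); then the cones bind and the push grows by about 3 N per mm. 12 to 20 N must be reached and not passed. When let go it comes back up by a few mm and stays, its flat end about 30 to 39 mm above the stack's flat top.
- stack_top (a point): Centre of the flat top (44 mm across) of the stack: two steel tumblers shaped and sized like the single one, mouth down, one nested over the other, their rims 24 mm apart in height. One loose body of about 360 g, 114 mm tall, standing on the mat; z points up. The single tumbler goes over it.
- bottle: Bystander: white plastic bottle with blue cap, 54 mm across, 130 mm tall; origin at the centre of its underside.
- case: Bystander: closed orange plastic case, 70 x 100 mm, 34 mm tall; origin at the centre of its underside.
Mind the look-alikes: they are no part of the job. What is shaped like the part that bears tumbler_mid but brown or turquoise is not meant. Leave any green look-alike of the part that bears stack_top alone.

How it is judged:
By the outcome, as a careful person would: the job done as asked, in the order asked, and still so for the second after the job is handed in, with the robot touching nothing.
It also fails if it takes over 54 s, if anything falls off the work surface, if the arm or the gripper's body presses on something with over 40 N, if the wrist force passes 120 N, or if a joint passes its speed limit or range.

## Working session

There is one attempt and no reset: what is moved stays moved. The work goes in short steps, Python scripts to look and compute and a tool call to move; the robot and the scene stay as the last step left them, time stands still between calls to the robot, and variables do not carry over. Pictures are saved under pics/ and viewed, about 8 in all and at most 12, crops included, and the job is handed in when it is done.

Besides the shell and the picture viewer there is one more tool, called after "Request:" by a JSON object that holds its "fn" and its "kwargs". jog_arm: Moves the arm, as the interface text tells. Its arguments: {"type":"object","properties":{"plan":{"type":"array","items":{"type":"object","properties":{"offset":{"type":"array","items":{"type":"number"}},"turn":{"type":"number"},"claw":{"type":"number"}}}},"grip_force":{"type":"number"}},"required":["plan"]}

```bash
mkdir -p pics; cat > h.py <<'E'
import numpy as np,cv2
from workcell import ctrl
def grab(n,f=None):
    d=ctrl.grab_frame(n)
    if f: cv2.imwrite('pics/'+f,d['pixels'][:,:,::-1])
    K=np.array(d['intrinsics']);R=np.array(d['R']);t=np.array(d['t']);z=d['range_z']
    v,u=np.mgrid[0:480,0:640]
    C=np.stack([(u-K[0,2])/K[0,0]*z,(v-K[1,2])/K[1,1]*z,z],-1)
    W=(C-t)@R
    W[z==0]=np.nan
    return d,W
E
python3 - <<'E'
from h import *
o=ctrl.get_obs();print(o)
a,W=grab('top','t0.png');b,V=grab('side','s0.png')
np.save('top.npy',W)
for d in(a,b):print(d['intrinsics'],-np.array(d['R']).T@d['t'])
E
```

```text
{'t': 0.0, 'qpos': array([-1.30631962e+00,  1.81531701e-01,  1.60800877e+00,  1.75690633e-05,
        1.35380747e+00, -2.06287917e-01]), 'dq': array([ 0.00052502, -0.00024272, -0.00196669, -0.00028732,  0.00140302,
        0.00217729]), 'joint_efforts': array([ 6.79294044e-04, -4.44866788e+01, -3.51336086e+01, -2.73715905e-04,
        8.90752883e-03,  9.72942260e-07]), 'eef_pos': array([ 0.2606805 , -0.51189311,  0.23038904]), 'tool_rot': array([ 0.60324936, -0.6023888 ,  0.37005348, -0.369159  ]), 'wrist_force': array([-0.69266007, -0.1050181 , -0.06416364]), 'moment': array([0.0012718 , 0.01081164, 0.00016888]), 'opening': 0.08567690315168183}
[[617.04334317   0.         327.74412341]
 [  0.         617.04334317 225.65938543]
 [  0.           0.           1.        ]] [4.88500161e-01 4.22258474e-04 1.60608298e+00]
[[486.67631572   0.         311.24116131]
 [  0.         486.67631572 242.98761076]
 [  0.           0.           1.        ]] [0.22742838 0.69804061 0.68415881]
```

View pics/t0.png

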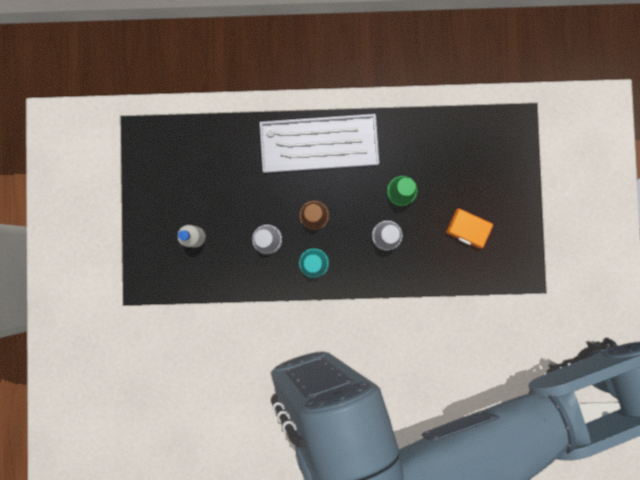

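View pics/s0.png

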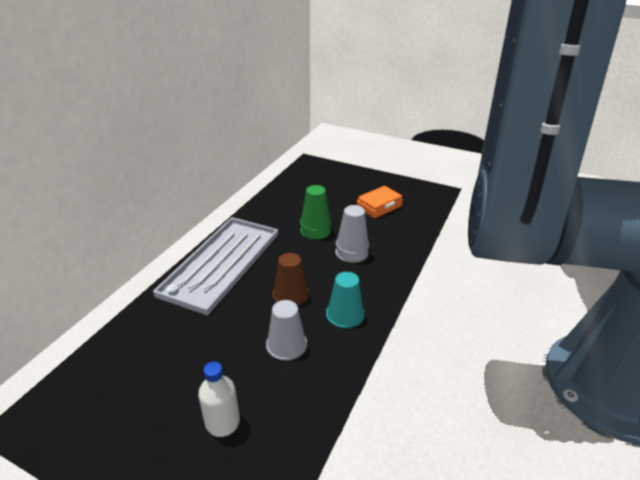

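Candidates for the single tumbler in the top view are steel (266,239), brown (314,214) and turquoise (313,263). For the stack they are steel (388,235) and green (402,189). The steel ones fit. I'll check heights by depth and confirm in a crop.

```bash
cat >> h.py <<'E'
def rot(o):
    from scipy.spatial.transform import Rotation as S
    q=o['tool_rot'];return S.from_quat([q[1],q[2],q[3],q[0]]).as_matrix()
def disc(W,c,r,zmin):
    P=W.reshape(-1,3);m=(np.hypot(P[:,0]-c[0],P[:,1]-c[1])<r)&(P[:,2]>zmin)
    P=P[m];zt=np.percentile(P[:,2],90);Q=P[abs(P[:,2]-zt)<.006]
    cc,rr=cv2.minEnclosingCircle(Q[:,:2].astype(np.float32))
    return Q.mean(0).round(4),np.round(cc,4),round(rr,4),len(Q)
E
python3 - <<'E'
from h import *
W=np.load('top.npy');im=cv2.imread('pics/t0.png')
for n,(u,v) in dict(single=(266,239),stack=(388,235),brown=(314,214),turq=(313,263),green=(402,189),bottle=(186,236),case=(470,228)).items():
    p=W[v,u];print(n,p.round(3),disc(W,p,.05,.06) if n!='case' else '')
print(np.nanmedian(W[280:295,400:450,2]))
print(rot(ctrl.get_obs()).round(4))
a=cv2.resize(im[190:290,160:510],None,fx=2.2,fy=2.2)
s=cv2.imread('pics/s0.png')[180:450,190:420];s=cv2.resize(s,None,fx=1.3,fy=1.3)
c=np.zeros((a.shape[0]+s.shape[0],a.shape[1],3),np.uint8);c[:a.shape[0]]=a;c[a.shape[0]:,:s.shape[1]]=s
cv2.imwrite('pics/c.png',c);print(c.shape)
E
```

```text
single [0.537 0.163 0.095] (array([0.5401, 0.1713, 0.0927]), array([0.5402, 0.1711]), 0.0224, 198)
stack [ 0.537 -0.134  0.115] (array([ 0.5409, -0.1381,  0.1154]), array([ 0.5413, -0.138 ]), 0.0231, 219)
brown [0.595 0.044 0.091] (array([0.599 , 0.0477, 0.0924]), array([0.5987, 0.0471]), 0.0225, 197)
turq [0.475 0.05  0.091] (array([0.4752, 0.0516, 0.0921]), array([0.4751, 0.0524]), 0.0225, 196)
green [ 0.648 -0.172  0.113] (array([ 0.6537, -0.1802,  0.1151]), array([ 0.6543, -0.1808]), 0.0227, 228)
bottle [0.549 0.35  0.133] (array([0.5524, 0.3579, 0.1305]), array([0.5518, 0.3584]), 0.0133, 85)
case [ 0.551 -0.35   0.037] 
0.00025919366233214563
[[ 4.536e-01 -4.000e-04  8.912e-01]
 [-8.912e-01  1.500e-03  4.536e-01]
 [-1.500e-03 -1.000e+00  3.000e-04]]
(571, 770, 3)
```

View pics/c.png

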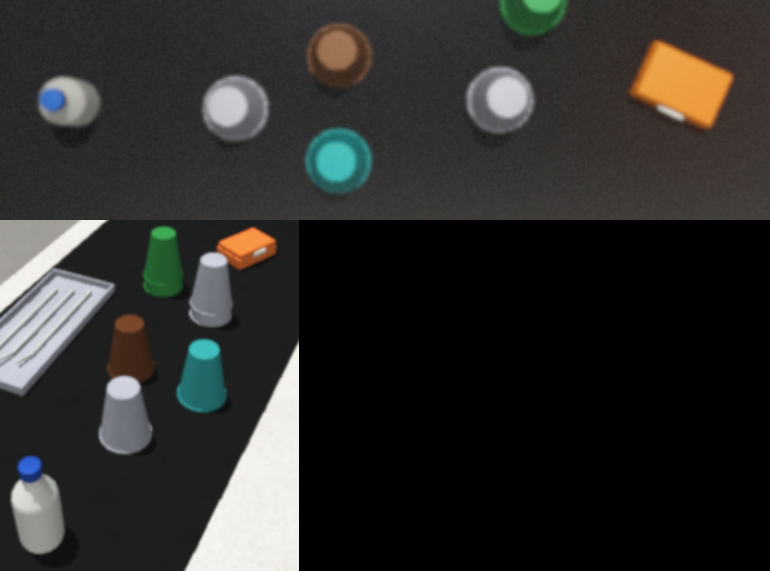

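The crop shows plain steel tumblers: the single at crop (235,108), and the stack at (500,100), taller and with a second rim visible in the side view. The bottle, the case and the coloured look-alikes are clear of both. I'm moving above the single tumbler.

Request:
{"fn": "jog_arm", "kwargs": {"plan": [{"offset": [-0.026, 0, 0.03], "turn": 0, "claw": 0.085}, {"offset": [-0.026, 0, 0.03], "turn": 0, "claw": 0.085}, {"offset": [-0.026, 0, 0.03], "turn": 0, "claw": 0.085}, {"offset": [-0.026, 0, 0.03], "turn": 0, "claw": 0.085}, {"offset": [-0.026, 0, 0.03], "turn": 0, "claw": 0.085}, {"offset": [-0.026, 0, 0.03], "turn": 0, "claw": 0.085}, {"offset": [-0.026, 0, 0.03], "turn": 0, "claw": 0.085}, {"offset": [-0.026, 0, 0.03], "turn": 0, "claw": 0.085}, {"offset": [-0.026, 0, 0.03], "turn": 0, "claw": 0.085}, {"offset": [-0.026, 0, 0.03], "turn": 0, "claw": 0.085}, {"offset": [-0.026, 0, 0.03], "turn": 0, "claw": 0.085}, {"offset": [-0.026, 0, 0.03], "turn": 0, "claw": 0.085}]}}

```text
t: 1.1
eef_pos: [0.4422, -0.0572, 0.2263]
tool_rot: [0.601, -0.599, 0.376, -0.372]
wrist_force: [0.2, -0.8, -0.0]
opening: 0.0848
```

Request:
{"fn": "jog_arm", "kwargs": {"plan": [{"offset": [-0.026, 0, 0.031], "turn": 0, "claw": 0.085}, {"offset": [-0.026, 0, 0.031], "turn": 0, "claw": 0.085}, {"offset": [-0.026, 0, 0.031], "turn": 0, "claw": 0.085}, {"offset": [-0.026, 0, 0.031], "turn": 0, "claw": 0.085}, {"offset": [-0.026, 0, 0.031], "turn": 0, "claw": 0.085}, {"offset": [-0.013, 0, 0.015], "turn": 0, "claw": 0.085}, {"offset": [0, 0, 0], "turn": 0, "claw": 0.085}]}}

```text
t: 1.68
eef_pos: [0.5317, 0.161, 0.2253]
tool_rot: [0.603, -0.6, 0.375, -0.369]
wrist_force: [-1.0, -0.0, 0.2]
opening: 0.085
```

```bash
cat >> h.py <<'E'
def go(p):
    o=ctrl.get_obs();R=rot(o);d=np.array(p)-o['eef_pos']
    print('tcp',o['eef_pos'].round(4),'t',round(o['t'],2),'F',np.round(o['wrist_force'],1),'tooloffset',(R.T@d).round(4));print(R.round(4))
E
python3 - <<'E'
from h import *
a,W=grab('wrist','w1.png');go([.540,.171,.046])
print(disc(W,[.54,.171],.06,.06))
b,V=grab('top');print(disc(V,[.541,-.138],.05,.09))
E
```

```text
tcp [0.5311 0.1597 0.225 ] t 1.73 F [0.1 0.2 0. ] tooloffset [-0.0047  0.1791  0.0133]
[[ 0.4464 -0.0053  0.8948]
 [-0.8948  0.0064  0.4464]
 [-0.0081 -1.     -0.0019]]
(array([0.5425, 0.1712, 0.3083]), array([0.5376, 0.1767]), 0.0539, 14194)
(array([ 0.5408, -0.1389,  0.1157]), array([ 0.5405, -0.1382]), 0.0228, 219)
```

View pics/w1.png

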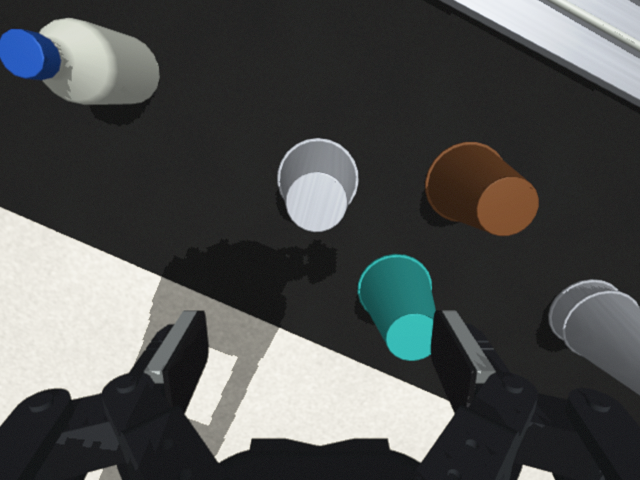

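The wrist view shows the single tumbler at (317,203), with turquoise and brown to its right, the stack at the right edge (600,320), and the bottle at top left. Now the close-range numbers.

```bash
cat >> h.py <<'E'
def disc2(W,c,r,z0,z1):
    P=W.reshape(-1,3);m=(np.hypot(P[:,0]-c[0],P[:,1]-c[1])<r)&(P[:,2]>z0)&(P[:,2]<z1)
    P=P[m];zt=np.percentile(P[:,2],70);Q=P[abs(P[:,2]-zt)<.004]
    cc,rr=cv2.minEnclosingCircle(Q[:,:2].astype(np.float32))
    return Q.mean(0).round(4),np.round(cc,4),round(rr,4),len(Q)
E
python3 - <<'E'
from h import *
a,W=grab('wrist');print(disc2(W,[.54,.171],.035,.08,.1));go([.540,.171,.046])
E
```

```text
(array([0.5433, 0.1696, 0.0923]), array([0.5427, 0.1693]), 0.0227, 2962)
tcp [0.5307 0.1571 0.2252] t 1.83 F [-0.8 -0.7  0.1] tooloffset [-0.007   0.1792  0.015 ]
[[ 0.4437 -0.0055  0.8962]
 [-0.8961  0.0054  0.4437]
 [-0.0073 -1.     -0.0026]]
```

Request:
{"fn": "jog_arm", "kwargs": {"plan": [{"offset": [-0.004, 0.02, 0.008], "turn": 0, "claw": 0.085}, {"offset": [-0.003, 0.03, 0.007], "turn": 0, "claw": 0.085}, {"offset": [0, 0.03, 0], "turn": 0, "claw": 0.085}, {"offset": [0, 0.01, 0], "turn": 0, "claw": 0.085}, {"offset": [0, 0, 0], "turn": 0, "claw": 0.085}]}}

```text
t: 2.25
eef_pos: [0.5418, 0.1633, 0.1353]
tool_rot: [0.6, -0.598, 0.376, -0.375]
wrist_force: [0.2, -0.2, 0.2]
opening: 0.0851
```

```bash
python3 - <<'E'
from h import *
a,W=grab('wrist');print(disc2(W,[.54,.171],.035,.08,.1));go([.5415,.170,.046])
E
```

```text
(array([0.5435, 0.1698, 0.0923]), array([0.5427, 0.1691]), 0.0229, 5540)
tcp [0.5419 0.1632 0.1361] t 2.3 F [-0.7 -0.2 -0.3] tooloffset [-0.006   0.0901  0.0025]
[[ 4.36e-01 -2.00e-04  9.00e-01]
 [-9.00e-01  3.40e-03  4.36e-01]
 [-3.20e-03 -1.00e+00  1.30e-03]]
```

Request:
{"fn": "jog_arm", "kwargs": {"plan": [{"offset": [-0.006, 0.01, 0.003], "turn": 0, "claw": 0.085}, {"offset": [0, 0.02, 0], "turn": 0, "claw": 0.085}, {"offset": [0, 0.02, 0], "turn": 0, "claw": 0.085}, {"offset": [0, 0.02, 0], "turn": 0, "claw": 0.085}, {"offset": [0, 0.015, 0], "turn": 0, "claw": 0.085}, {"offset": [0, 0, 0], "turn": 0, "claw": 0.085}]}}

```text
t: 2.8
eef_pos: [0.5501, 0.1697, 0.0578]
tool_rot: [0.603, -0.593, 0.373, -0.381]
wrist_force: [-0.4, -0.2, 0.7]
opening: 0.0849
```

```bash
python3 - <<'E'
from h import *
go([.542,.1695,.046])
E
```

```text
tcp [0.5501 0.1697 0.0578] t 2.8 F [-0.4 -0.2  0.7] tooloffset [-0.0034  0.0117 -0.0076]
[[ 0.4314  0.018   0.902 ]
 [-0.9022  0.0052  0.4314]
 [ 0.0031 -0.9998  0.0185]]
```

Request:
{"fn": "jog_arm", "kwargs": {"plan": [{"offset": [-0.003, 0.005, -0.007], "turn": 0, "claw": 0.085}, {"offset": [0, 0.006, 0], "turn": 0, "claw": 0.085}, {"offset": [0, 0, 0], "turn": 0, "claw": 0.085}]}}

```text
t: 3.05
eef_pos: [0.5444, 0.1697, 0.0493]
tool_rot: [0.604, -0.592, 0.371, -0.383]
wrist_force: [1.0, 0.1, 0.4]
opening: 0.085
```

```bash
python3 - <<'E'
from h import *
go([.542,.1695,.046])
E
```

```text
tcp [0.5444 0.1697 0.0493] t 3.05 F [1.  0.1 0.4] tooloffset [-0.0008  0.0032 -0.0023]
[[ 0.4309  0.0229  0.9021]
 [-0.9024  0.0057  0.4309]
 [ 0.0047 -0.9997  0.0232]]
```

Request:
{"fn": "jog_arm", "kwargs": {"grip_force": 45, "plan": [{"offset": [0, 0.003, -0.002], "turn": 0, "claw": 0.085}, {"offset": [0, 0, 0], "turn": 0, "claw": 0.06}, {"offset": [0, 0, 0], "turn": 0, "claw": 0.04}, {"offset": [0, 0, 0], "turn": 0, "claw": 0.04}, {"offset": [0, 0, 0], "turn": 0, "claw": 0.04}, {"offset": [0, 0, 0], "turn": 0, "claw": 0.04}, {"offset": [0, 0, 0], "turn": 0, "claw": 0.04}, {"offset": [0, 0, 0], "turn": 0, "claw": 0.04}]}}

```text
t: 3.72
eef_pos: [0.544, 0.1698, 0.0498]
tool_rot: [0.605, -0.591, 0.37, -0.384]
wrist_force: [-0.1, 0.2, -2.2]
opening: 0.0527
```

```bash
python3 - <<'E'
from h import *
go([.542,.1695,.046])
E
```

```text
tcp [0.544  0.1698 0.0498] t 3.72 F [-0.1  0.2 -2.2] tooloffset [-0.0006  0.0037 -0.0021]
[[ 0.431   0.0272  0.902 ]
 [-0.9024  0.0073  0.4309]
 [ 0.0051 -0.9996  0.0277]]
```

Request:
{"fn": "jog_arm", "kwargs": {"plan": [{"offset": [0, -0.01, 0], "turn": 0, "claw": 0.04}, {"offset": [0, -0.02, 0], "turn": 0, "claw": 0.04}, {"offset": [0, -0.03, 0], "turn": 0, "claw": 0.04}, {"offset": [0, -0.03, 0], "turn": 0, "claw": 0.04}, {"offset": [0, -0.03, 0], "turn": 0, "claw": 0.04}, {"offset": [0, -0.03, 0], "turn": 0, "claw": 0.04}, {"offset": [0, -0.02, 0], "turn": 0, "claw": 0.04}, {"offset": [0, 0, 0], "turn": 0, "claw": 0.04}]}}

```text
t: 4.38
eef_pos: [0.5359, 0.1676, 0.2269]
tool_rot: [0.603, -0.593, 0.373, -0.382]
wrist_force: [1.0, -0.7, -2.4]
opening: 0.0526
```

```bash
python3 - <<'E'
from h import *
go([.5415,-.138,.22])
E
```

```text
tcp [0.5359 0.1676 0.2269] t 4.38 F [ 1.  -0.7 -2.4] tooloffset [ 0.2783  0.0053 -0.1266]
[[ 0.4304  0.018   0.9025]
 [-0.9026  0.0058  0.4303]
 [ 0.0025 -0.9998  0.0188]]
```

Request:
{"fn": "jog_arm", "kwargs": {"plan": [{"offset": [0.014, 0, -0.0065], "turn": 0, "claw": 0.04}, {"offset": [0.026, 0, -0.012], "turn": 0, "claw": 0.04}, {"offset": [0.026, 0, -0.012], "turn": 0, "claw": 0.04}, {"offset": [0.026, 0, -0.012], "turn": 0, "claw": 0.04}, {"offset": [0.026, 0, -0.012], "turn": 0, "claw": 0.04}, {"offset": [0.026, 0, -0.012], "turn": 0, "claw": 0.04}, {"offset": [0.026, 0, -0.012], "turn": 0, "claw": 0.04}, {"offset": [0.026, 0, -0.012], "turn": 0, "claw": 0.04}, {"offset": [0.026, 0, -0.012], "turn": 0, "claw": 0.04}, {"offset": [0.026, 0, -0.012], "turn": 0, "claw": 0.04}, {"offset": [0.014, 0, -0.0065], "turn": 0, "claw": 0.04}, {"offset": [0, 0, 0], "turn": 0, "claw": 0.04}]}}

```text
t: 5.38
eef_pos: [0.5337, -0.131, 0.2138]
tool_rot: [0.604, -0.594, 0.375, -0.376]
wrist_force: [-0.8, 1.0, -3.0]
opening: 0.0523
```

```bash
python3 - <<'E'
from h import *
go([.5415,-.138,.22])
a,W=grab('wrist','w2.png');b,V=grab('side','s2.png')
s=cv2.imread('pics/s2.png')[130:330,250:450];w=cv2.imread('pics/w2.png')
c=np.hstack([cv2.resize(w,(533,400)),cv2.resize(s,(267,267))[:].copy() if 0 else cv2.copyMakeBorder(cv2.resize(s,(260,260)),0,140,0,0,cv2.BORDER_CONSTANT)]);cv2.imwrite('pics/c2.png',c)
E
```

```text
tcp [ 0.5337 -0.131   0.2138] t 5.38 F [-0.8  1.  -3. ] tooloffset [ 0.0097 -0.0062  0.004 ]
[[ 0.4347  0.0084  0.9005]
 [-0.9006  0.0106  0.4346]
 [-0.0059 -0.9999  0.0122]]
```

View pics/c2.png

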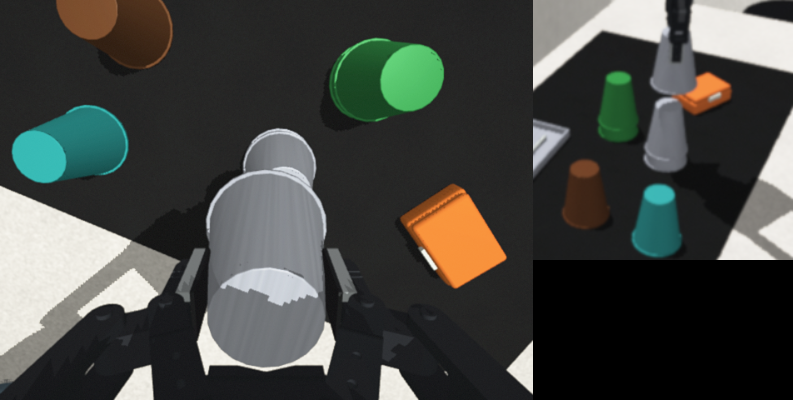

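The held tumbler hangs above the stack. The stack rim shows behind it at c2 (280,150) and in the side inset at (667,130), with the held one at (675,60). I'll fit known cones to the depth points.

```bash
cat >> h.py <<'E'
from scipy.optimize import least_squares
def cone(W,mouth,ymax=None,s0=.004,s1=.086,rad=.05):
    """fit known cone: returns mouth centre, axis tilt (rad, x and y)"""
    P=W.reshape(-1,3);P=P[np.isfinite(P[:,0])]
    mouth=np.array(mouth);p=np.r_[mouth,0,0]
    def res(p,Q):
        a=np.array([p[3],p[4],1]);a/=np.linalg.norm(a);d=Q-p[:3];s=d@a
        r=np.linalg.norm(d-s[:,None]*a,axis=1)
        return (r-(.036-.014/.09*s))*.988
    for k in (.012,.006,.004):
        a=np.array([p[3],p[4],1]);a/=np.linalg.norm(a);s=(P-p[:3])@a
        m=(s>s0)&(s<s1);Q=P[m];Q=Q[abs(res(p,Q))<k]
        if len(Q)>4000:Q=Q[::len(Q)//4000]
        pr=np.r_[p[:3],0,0]
        f=least_squares(lambda x:np.r_[res(x,Q),(x[2]-mouth[2])*20/1,x[3]*3,x[4]*3],p,loss='soft_l1',f_scale=.0015);p=f.x
    return p.round(4),len(Q),round(1e3*np.sqrt(np.mean(res(p,Q)**2)),2)
E
python3 - <<'E'
from h import *
o=ctrl.get_obs();mz=o['eef_pos'][2]-.050
for n in('wrist','side'):
    a,W=grab(n)
    print(n,'held',cone(W,[.537,-.134,mz]),'stack',cone(W,[.541,-.138,.024]))
go([.5415,-.138,.22])
E
```

```text
wrist held (array([ 5.307e-01, -1.300e-01,  1.715e-01,  1.420e-02,  1.000e-04]), 5248, np.float64(0.7)) stack (array([ 5.426e-01, -1.416e-01,  2.400e-02, -1.400e-03, -2.000e-04]), 3083, np.float64(0.43))
side held (array([ 5.337e-01, -1.262e-01,  1.638e-01,  3.000e-04,  0.000e+00]), 1016, np.float64(1.32)) stack (array([ 0.5434, -0.1393,  0.024 ,  0.    , -0.    ]), 959, np.float64(1.36))
tcp [ 0.5341 -0.1269  0.2145] t 5.58 F [-0.3 -0.2 -2.7] tooloffset [ 0.0132 -0.0056  0.0019]
[[ 0.4382  0.0089  0.8988]
 [-0.8989  0.0122  0.4381]
 [-0.007  -0.9999  0.0133]]
```

Request:
{"fn": "jog_arm", "kwargs": {"plan": [{"offset": [0.008, 0, 0.002], "turn": 0, "claw": 0.04}, {"offset": [0.008, 0, 0.002], "turn": 0, "claw": 0.04}, {"offset": [0, 0, 0], "turn": 0, "claw": 0.04}, {"offset": [0, 0, 0], "turn": 0, "claw": 0.04}, {"offset": [0, 0, 0], "turn": 0, "claw": 0.04}]}}

```text
t: 6.0
eef_pos: [0.5466, -0.1365, 0.2144]
tool_rot: [0.606, -0.595, 0.373, -0.373]
wrist_force: [-0.3, 0.1, -1.8]
opening: 0.0528
```

```bash
python3 - <<'E'
from h import *
o=ctrl.get_obs();mz=o['eef_pos'][2]-.050
go([.5415,-.138,.22])
for n in('wrist','side'):
    a,W=grab(n);e=ctrl.get_obs()['eef_pos']
    h=cone(W,[.5415,-.138,mz]);s=cone(W,[.542,-.139,.024])
    print(n,e.round(4),h,s); d=np.r_[s[0][:2]-h[0][:2],0];print('move',d.round(4),'tool',(rot(o).T@d).round(4))
go([.5415,-.138,.22])
E
```

```text
tcp [ 0.5466 -0.1365  0.2144] t 6.0 F [-0.3  0.1 -1.8] tooloffset [-0.0009 -0.0057 -0.0051]
[[ 0.4437  0.0093  0.8961]
 [-0.8962  0.0127  0.4435]
 [-0.0073 -0.9999  0.014 ]]
wrist [ 0.5465 -0.1364  0.2144] (array([ 5.440e-01, -1.383e-01,  1.717e-01,  1.020e-02,  1.000e-04]), 5320, np.float64(0.69)) (array([ 5.426e-01, -1.415e-01,  2.400e-02, -1.200e-03, -2.000e-04]), 2493, np.float64(0.45))
move [-0.0014 -0.0032  0.    ] tool [ 0.0022 -0.0001 -0.0027]
side [ 0.5464 -0.1365  0.2143] (array([ 5.464e-01, -1.353e-01,  1.644e-01,  2.000e-04,  1.000e-04]), 1002, np.float64(1.38)) (array([ 5.435e-01, -1.393e-01,  2.400e-02, -0.000e+00, -1.000e-04]), 959, np.float64(1.38))
move [-0.0029 -0.004   0.    ] tool [ 0.0023 -0.0001 -0.0044]
tcp [ 0.5464 -0.1365  0.2143] t 6.1 F [-0.5  0.2 -2.7] tooloffset [-0.0008 -0.0057 -0.005 ]
[[ 0.4435  0.0093  0.8962]
 [-0.8962  0.0128  0.4434]
 [-0.0074 -0.9999  0.014 ]]
```

Request:
{"fn": "jog_arm", "kwargs": {"plan": [{"offset": [0.0023, 0.005, -0.0033], "turn": 0, "claw": 0.04}, {"offset": [0, 0.014, 0], "turn": 0, "claw": 0.04}, {"offset": [0, 0.014, 0], "turn": 0, "claw": 0.04}, {"offset": [0, 0.006, 0], "turn": 0, "claw": 0.04}, {"offset": [0, 0, 0], "turn": 0, "claw": 0.04}, {"offset": [0, 0, 0], "turn": 0, "claw": 0.04}, {"offset": [0, 0, 0], "turn": 0, "claw": 0.04}]}}

```text
t: 6.68
eef_pos: [0.5441, -0.1402, 0.1739]
tool_rot: [0.606, -0.595, 0.372, -0.374]
wrist_force: [-0.1, 0.2, -2.6]
opening: 0.0529
```

```bash
cat > m.py <<'E'
from h import *
o=ctrl.get_obs();mz=o['eef_pos'][2]-.050
go([.5425,-.138,.12])
for n in('wrist','side'):
    a,W=grab(n);e=ctrl.get_obs()['eef_pos']
    h=cone(W,[e[0],e[1],mz]);s=cone(W,[.542,-.139,.024],s1=min(.086,mz-.03))
    print(n,h,s); d=np.r_[s[0][:2]-h[0][:2],0];print('move',d.round(4),'tool',(rot(o).T@d).round(4))
E
python3 m.py
```

```text
tcp [ 0.5441 -0.1402  0.1739] t 6.68 F [-0.1  0.2 -2.6] tooloffset [-0.0023  0.0539 -0.0012]
[[ 0.4441  0.01    0.8959]
 [-0.896   0.012   0.444 ]
 [-0.0063 -0.9999  0.0142]]
wrist (array([ 5.414e-01, -1.420e-01,  1.316e-01,  1.130e-02,  3.000e-04]), 5266, np.float64(0.7)) (array([ 5.425e-01, -1.415e-01,  2.400e-02, -8.000e-04, -2.000e-04]), 2530, np.float64(0.49))
move [0.0011 0.0005 0.    ] tool [0.     0.     0.0012]
side (array([ 5.442e-01, -1.392e-01,  1.239e-01,  3.000e-04,  1.000e-04]), 928, np.float64(1.34)) (array([ 0.5434, -0.1394,  0.024 ,  0.    , -0.    ]), 948, np.float64(1.4))
move [-0.0008 -0.0002  0.    ] tool [-0.0002 -0.     -0.0008]
```

Request:
{"fn": "jog_arm", "kwargs": {"plan": [{"offset": [0, 0.006, 0], "turn": 0, "claw": 0.04}, {"offset": [0, 0.01, 0], "turn": 0, "claw": 0.04}, {"offset": [0, 0.01, 0], "turn": 0, "claw": 0.04}, {"offset": [0, 0.008, 0], "turn": 0, "claw": 0.04}, {"offset": [0, 0.003, 0], "turn": 0, "claw": 0.04}, {"offset": [0, 0, 0], "turn": 0, "claw": 0.04}, {"offset": [0, 0, 0], "turn": 0, "claw": 0.04}]}}

```text
t: 7.37
eef_pos: [0.5453, -0.1399, 0.1341]
tool_rot: [0.606, -0.595, 0.371, -0.374]
wrist_force: [-0.4, -0.3, -2.5]
opening: 0.0528
```

```bash
python3 m.py
```

```text
tcp [ 0.5453 -0.1399  0.1341] t 7.37 F [-0.4 -0.3 -2.5] tooloffset [-0.0029  0.014  -0.0019]
[[ 0.4443  0.0121  0.8958]
 [-0.8958  0.0109  0.4442]
 [-0.0044 -0.9999  0.0157]]
wrist (array([ 5.427e-01, -1.418e-01,  9.170e-02,  1.010e-02,  4.000e-04]), 5247, np.float64(0.71)) (array([ 5.425e-01, -1.415e-01,  2.400e-02, -3.000e-04, -1.000e-04]), 1665, np.float64(0.61))
move [-0.0002  0.0003  0.    ] tool [-0.0004  0.     -0.    ]
side (array([ 5.453e-01, -1.389e-01,  8.410e-02,  3.000e-04,  0.000e+00]), 873, np.float64(1.35)) (array([ 0.5435, -0.1394,  0.024 , -0.    , -0.    ]), 613, np.float64(1.42))
move [-0.0018 -0.0005  0.    ] tool [-0.0004 -0.     -0.0018]
```

Request:
{"fn": "jog_arm", "kwargs": {"plan": [{"offset": [0, 0.003, -0.001], "turn": 0, "claw": 0.04}, {"offset": [0, 0.002, 0], "turn": 0, "claw": 0.04}, {"offset": [0, 0, 0], "turn": 0, "claw": 0.04}]}}

```text
t: 7.72
eef_pos: [0.5455, -0.1409, 0.1303]
tool_rot: [0.606, -0.595, 0.37, -0.375]
wrist_force: [-0.8, -0.0, -3.6]
opening: 0.0523
```

Request:
{"fn": "jog_arm", "kwargs": {"plan": [{"offset": [0, 0.002, 0], "turn": 0, "claw": 0.04}, {"offset": [0, 0, 0], "turn": 0, "claw": 0.04}]}}

```text
t: 7.88
eef_pos: [0.5457, -0.141, 0.1284]
tool_rot: [0.606, -0.595, 0.37, -0.376]
wrist_force: [0.9, -0.3, -3.5]
opening: 0.0528
```

Request:
{"fn": "jog_arm", "kwargs": {"plan": [{"offset": [0, 0.0015, 0], "turn": 0, "claw": 0.04}, {"offset": [0, 0, 0], "turn": 0, "claw": 0.04}]}}

```text
t: 8.05
eef_pos: [0.5458, -0.1411, 0.1269]
tool_rot: [0.607, -0.595, 0.37, -0.376]
wrist_force: [-0.5, 0.0, -2.5]
opening: 0.0527
```

Request:
{"fn": "jog_arm", "kwargs": {"plan": [{"offset": [0, 0.0015, -0.001], "turn": 0, "claw": 0.04}, {"offset": [0, 0, 0], "turn": 0, "claw": 0.04}]}}

```text
t: 8.22
eef_pos: [0.545, -0.1415, 0.1254]
tool_rot: [0.607, -0.595, 0.37, -0.376]
wrist_force: [-0.0, -0.1, -2.7]
opening: 0.0529
```

Request:
{"fn": "jog_arm", "kwargs": {"plan": [{"offset": [0, 0.0015, 0], "turn": 0, "claw": 0.04}, {"offset": [0, 0, 0], "turn": 0, "claw": 0.04}]}}

```text
t: 8.38
eef_pos: [0.545, -0.1416, 0.1238]
tool_rot: [0.607, -0.595, 0.37, -0.376]
wrist_force: [-0.7, -0.3, -2.3]
opening: 0.0527
```

Request:
{"fn": "jog_arm", "kwargs": {"plan": [{"offset": [0, 0.0015, 0], "turn": 0, "claw": 0.04}, {"offset": [0, 0, 0], "turn": 0, "claw": 0.04}]}}

```text
t: 8.55
eef_pos: [0.545, -0.1416, 0.1221]
tool_rot: [0.607, -0.595, 0.37, -0.376]
wrist_force: [-0.1, -0.1, -2.4]
opening: 0.0523
```

Request:
{"fn": "jog_arm", "kwargs": {"plan": [{"offset": [0, 0.0015, 0], "turn": 0, "claw": 0.04}, {"offset": [0, 0, 0], "turn": 0, "claw": 0.04}]}}

```text
t: 8.72
eef_pos: [0.5453, -0.1417, 0.1207]
tool_rot: [0.607, -0.595, 0.369, -0.376]
wrist_force: [-0.2, 0.2, -1.6]
opening: 0.0524
```

Request:
{"fn": "jog_arm", "kwargs": {"plan": [{"offset": [0, 0.001, 0], "turn": 0, "claw": 0.04}, {"offset": [0, 0, 0], "turn": 0, "claw": 0.04}]}}

```text
t: 8.88
eef_pos: [0.5455, -0.1418, 0.1203]
tool_rot: [0.607, -0.595, 0.369, -0.376]
wrist_force: [-0.7, -0.0, -2.0]
opening: 0.0525
```

Request:
{"fn": "jog_arm", "kwargs": {"plan": [{"offset": [0, 0.001, 0], "turn": 0, "claw": 0.04}, {"offset": [0, 0, 0], "turn": 0, "claw": 0.04}]}}

```text
t: 9.05
eef_pos: [0.5457, -0.1419, 0.1197]
tool_rot: [0.607, -0.595, 0.369, -0.376]
wrist_force: [0.2, 0.4, -2.2]
opening: 0.0531
```

Request:
{"fn": "jog_arm", "kwargs": {"plan": [{"offset": [0, 0.0015, -0.0005], "turn": 0, "claw": 0.04}, {"offset": [0, 0, 0], "turn": 0, "claw": 0.04}]}}

```text
t: 9.22
eef_pos: [0.5457, -0.1419, 0.1187]
tool_rot: [0.607, -0.595, 0.369, -0.377]
wrist_force: [-0.8, 0.4, -2.6]
opening: 0.0529
```

Request:
{"fn": "jog_arm", "kwargs": {"plan": [{"offset": [0, 0.0015, 0], "turn": 0, "claw": 0.04}, {"offset": [0, 0, 0], "turn": 0, "claw": 0.04}]}}

```text
t: 9.38
eef_pos: [0.5458, -0.142, 0.1174]
tool_rot: [0.607, -0.595, 0.368, -0.377]
wrist_force: [-0.6, -0.4, -2.6]
opening: 0.0527
```

```bash
python3 m.py
```

```text
tcp [ 0.5458 -0.142   0.1174] t 9.38 F [-0.6 -0.4 -2.6] tooloffset [-0.005  -0.0026 -0.0011]
[[ 0.4446  0.0186  0.8955]
 [-0.8957  0.0079  0.4446]
 [ 0.0012 -0.9998  0.0202]]
wrist (array([ 5.436e-01, -1.438e-01,  7.510e-02,  1.000e-04,  3.000e-04]), 5327, np.float64(0.71)) (array([ 5.426e-01, -1.414e-01,  2.400e-02, -1.000e-04, -1.000e-04]), 1235, np.float64(0.67))
move [-0.001   0.0024  0.    ] tool [-0.0026  0.      0.0002]
side (array([ 0.546 , -0.1408,  0.0674, -0.    ,  0.    ]), 850, np.float64(1.38)) (array([ 0.5434, -0.1394,  0.024 ,  0.    ,  0.    ]), 428, np.float64(1.47))
move [-0.0026  0.0014  0.    ] tool [-0.0024 -0.     -0.0017]
```

Request:
{"fn": "jog_arm", "kwargs": {"plan": [{"offset": [0, 0.0015, -0.001], "turn": 0, "claw": 0.04}, {"offset": [0, 0, 0], "turn": 0, "claw": 0.04}]}}

```text
t: 9.65
eef_pos: [0.5457, -0.1423, 0.1162]
tool_rot: [0.607, -0.595, 0.368, -0.377]
wrist_force: [-1.0, -0.2, -2.1]
opening: 0.0526
```

Request:
{"fn": "jog_arm", "kwargs": {"plan": [{"offset": [-0.0025, 0, -0.0005], "turn": 0, "claw": 0.04}, {"offset": [0, 0.001, 0], "turn": 0, "claw": 0.04}, {"offset": [0, 0, 0], "turn": 0, "claw": 0.04}]}}

```text
t: 9.9
eef_pos: [0.5452, -0.1417, 0.1159]
tool_rot: [0.607, -0.595, 0.367, -0.379]
wrist_force: [0.1, 0.3, -1.2]
opening: 0.053
```

Request:
{"fn": "jog_arm", "kwargs": {"plan": [{"offset": [0, 0.0015, -0.0003], "turn": 0, "claw": 0.04}, {"offset": [0, 0, 0], "turn": 0, "claw": 0.04}]}}

```text
t: 10.07
eef_pos: [0.5451, -0.1417, 0.1146]
tool_rot: [0.607, -0.595, 0.366, -0.379]
wrist_force: [-0.4, -0.5, -0.4]
opening: 0.0527
```

```bash
python3 m.py
```

```text
tcp [ 0.5451 -0.1417  0.1146] t 10.07 F [-0.4 -0.5 -0.4] tooloffset [-0.0044 -0.0054 -0.0006]
[[ 0.4441  0.024   0.8956]
 [-0.8959  0.0052  0.4442]
 [ 0.006  -0.9997  0.0238]]
wrist (array([ 5.430e-01, -1.436e-01,  7.240e-02, -2.000e-04,  1.100e-03]), 5298, np.float64(0.71)) (array([ 5.426e-01, -1.414e-01,  2.400e-02, -1.000e-04, -1.000e-04]), 1226, np.float64(0.69))
move [-0.0004  0.0022  0.    ] tool [-0.0021  0.      0.0006]
side (array([ 5.453e-01, -1.407e-01,  6.460e-02,  0.000e+00,  1.000e-04]), 833, np.float64(1.4)) (array([ 0.5435, -0.1392,  0.024 , -0.    , -0.    ]), 409, np.float64(1.38))
move [-0.0018  0.0015  0.    ] tool [-0.0021 -0.     -0.0009]
```

Request:
{"fn": "jog_arm", "kwargs": {"plan": [{"offset": [-0.002, 0.0003, 0], "turn": 0, "claw": 0.04}, {"offset": [-0.001, 0.0003, 0], "turn": 0, "claw": 0.04}, {"offset": [0, 0.0003, 0], "turn": 0, "claw": 0.04}]}}

```text
t: 10.42
eef_pos: [0.545, -0.1406, 0.1146]
tool_rot: [0.606, -0.595, 0.365, -0.38]
wrist_force: [-0.0, -1.6, 1.7]
opening: 0.0523
```

```bash
python3 m.py
```

```text
tcp [ 0.545  -0.1406  0.1146] t 10.42 F [-0.  -1.6  1.7] tooloffset [-0.0033 -0.0055 -0.0009]
[[ 0.4441  0.0268  0.8956]
 [-0.8959  0.0017  0.4442]
 [ 0.0104 -0.9996  0.0248]]
wrist (array([ 5.427e-01, -1.427e-01,  7.260e-02, -3.000e-04,  5.600e-03]), 5269, np.float64(0.71)) (array([ 5.426e-01, -1.411e-01,  2.400e-02, -1.000e-04, -1.000e-04]), 1172, np.float64(0.68))
move [-0.0001  0.0016  0.    ] tool [-0.0015  0.      0.0006]
side (array([ 5.452e-01, -1.398e-01,  6.460e-02, -0.000e+00,  2.000e-04]), 847, np.float64(1.45)) (array([ 0.5434, -0.139 ,  0.024 ,  0.    , -0.    ]), 402, np.float64(1.39))
move [-0.0018  0.0008  0.    ] tool [-0.0015 -0.     -0.0013]
```

Request:
{"fn": "jog_arm", "kwargs": {"plan": [{"offset": [0, 0, 0], "turn": 0, "claw": 0.054}, {"offset": [0, 0, 0], "turn": 0, "claw": 0.056}, {"offset": [0, 0, 0], "turn": 0, "claw": 0.062}, {"offset": [0, 0, 0], "turn": 0, "claw": 0.07}, {"offset": [0, 0, 0], "turn": 0, "claw": 0.085}, {"offset": [0, 0, 0], "turn": 0, "claw": 0.085}, {"offset": [0, 0, 0], "turn": 0, "claw": 0.085}]}}

```text
t: 11.1
eef_pos: [0.5422, -0.1379, 0.1118]
tool_rot: [0.607, -0.595, 0.368, -0.377]
wrist_force: [-0.1, -0.1, 0.3]
opening: 0.085
```

```bash
python3 m.py; python3 -c "
from h import *
a,W=grab('side','s3.png');cv2.imwrite('pics/s3c.png',cv2.resize(cv2.imread('pics/s3.png')[130:330,240:440],(600,600)))"
```

```text
tcp [ 0.5422 -0.1379  0.1118] t 11.1 F [-0.1 -0.1  0.3] tooloffset [ 0.0003 -0.0082  0.0004]
[[ 0.4443  0.02    0.8957]
 [-0.8959  0.0073  0.4442]
 [ 0.0024 -0.9998  0.0212]]
wrist (array([ 5.434e-01, -1.410e-01,  6.340e-02, -2.000e-03, -3.000e-04]), 4985, np.float64(0.45)) (array([ 5.426e-01, -1.414e-01,  2.400e-02, -1.000e-04, -1.000e-04]), 1202, np.float64(0.68))
move [-0.0008 -0.0004  0.    ] tool [ 0.     -0.     -0.0009]
side (array([ 0.5441, -0.1384,  0.0618, -0.    , -0.    ]), 805, np.float64(1.35)) (array([ 0.5434, -0.1394,  0.024 ,  0.    , -0.    ]), 357, np.float64(1.39))
move [-0.0007 -0.001   0.    ] tool [ 0.0006 -0.     -0.0011]
```

View pics/s3c.png

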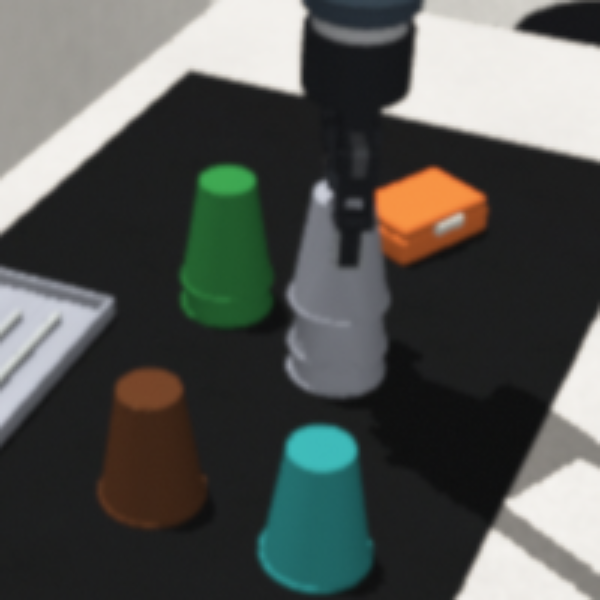

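The released tumbler stands upright on the stack in the crop, rim at (337,310) over the stack's rim (335,370). I'm going up, closing the fingers and measuring the end.

Request:
{"fn": "jog_arm", "kwargs": {"plan": [{"offset": [0, -0.008, 0], "turn": 0, "claw": 0.085}, {"offset": [0, -0.02, 0], "turn": 0, "claw": 0.085}, {"offset": [0, -0.025, 0], "turn": 0, "claw": 0.085}, {"offset": [0, -0.025, 0], "turn": 0, "claw": 0.085}, {"offset": [0, -0.02, 0], "turn": 0, "claw": 0.085}, {"offset": [0, -0.005, 0], "turn": 0, "claw": 0.04}, {"offset": [0, 0, 0], "turn": 0, "claw": 0}, {"offset": [0, 0, 0], "turn": 0, "claw": 0}, {"offset": [0, 0, 0], "turn": 0, "claw": 0}, {"offset": [0, 0, 0], "turn": 0, "claw": 0}, {"offset": [0, 0, 0], "turn": 0, "claw": 0}, {"offset": [0, 0, 0], "turn": 0, "claw": 0}]}}

```text
t: 12.25
eef_pos: [0.5373, -0.1375, 0.2167]
tool_rot: [0.607, -0.595, 0.371, -0.375]
wrist_force: [0.7, -0.1, 0.1]
opening: 0.0006
```

```bash
python3 - <<'E'
from h import *
o=ctrl.get_obs();print(o['opening'])
a,W=grab('wrist');print(disc2(W,[.543,-.140],.035,.13,.175),cone(W,[.5425,-.1405,.064]),cone(W,[.542,-.140,.024],s1=.035))
b,V=grab('side');print(disc2(V,[.543,-.140],.035,.13,.175),cone(V,[.5425,-.1405,.064]))
go([.5425,-.140,.157])
E
```

```text
0.0005718902330292414
(array([ 0.5443, -0.1406,  0.157 ]), array([ 0.5436, -0.1411]), 0.0226, 4814) (array([ 5.434e-01, -1.412e-01,  6.500e-02, -1.900e-03, -2.000e-04]), 4572, np.float64(0.43)) (array([ 0.543 , -0.1412,  0.024 , -0.    , -0.    ]), 310, np.float64(0.74))
(array([ 0.5427, -0.1356,  0.1575]), array([ 0.5436, -0.1377]), 0.0228, 217) (array([ 5.444e-01, -1.389e-01,  6.400e-02, -0.000e+00, -1.000e-04]), 1013, np.float64(1.44))
tcp [ 0.5373 -0.1375  0.2168] t 12.35 F [-0.4  0.3  0.9] tooloffset [0.0048 0.0598 0.0025]
[[ 0.4441  0.0133  0.8959]
 [-0.896   0.0107  0.444 ]
 [-0.0037 -0.9999  0.0167]]
```

Request:
{"fn": "jog_arm", "kwargs": {"plan": [{"offset": [0.005, 0.005, 0.004], "turn": 0, "claw": 0}, {"offset": [0, 0.015, 0], "turn": 0, "claw": 0}, {"offset": [0, 0.015, 0], "turn": 0, "claw": 0}, {"offset": [0, 0.01, 0], "turn": 0, "claw": 0}, {"offset": [0, 0.003, 0], "turn": 0, "claw": 0}, {"offset": [0, 0, 0], "turn": 0, "claw": 0}, {"offset": [0, 0, 0], "turn": 0, "claw": 0}]}}

```text
t: 12.93
eef_pos: [0.5457, -0.1407, 0.165]
tool_rot: [0.606, -0.595, 0.371, -0.375]
wrist_force: [0.6, -1.5, -1.0]
opening: -0.0002
```

```bash
python3 - <<'E'
from h import *
go([.544,-.140,.156])
a,W=grab('wrist','w4.png');print(ctrl.get_obs()['wrist_force'])
cv2.imwrite('pics/w4s.png',cv2.resize(cv2.imread('pics/w4.png')[160:480,160:480],(480,480)))
E
```

```text
tcp [ 0.5457 -0.1407  0.165 ] t 12.93 F [ 0.6 -1.5 -1. ] tooloffset [-0.0013  0.009  -0.0013]
[[ 0.4438  0.0131  0.896 ]
 [-0.8961  0.0108  0.4437]
 [-0.0039 -0.9999  0.0165]]
[ 0.3195217   0.5997793  -0.20190481]
```

View pics/w4s.png

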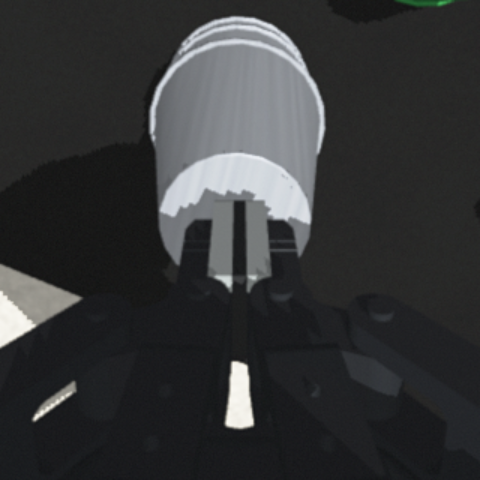

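The closed fingertips are at (240,215), centred left-right over the flat end (160–312, centre about 236). Pressing now in small steps.

Request:
{"fn": "jog_arm", "kwargs": {"plan": [{"offset": [-0.001, 0.003, -0.0015], "turn": 0, "claw": 0}, {"offset": [0, 0.003, 0], "turn": 0, "claw": 0}, {"offset": [0, 0, 0], "turn": 0, "claw": 0}]}}

```text
t: 13.23
eef_pos: [0.545, -0.1409, 0.1605]
tool_rot: [0.607, -0.595, 0.37, -0.376]
wrist_force: [-0.2, 0.2, -0.1]
opening: 0.0
```

Request:
{"fn": "jog_arm", "kwargs": {"plan": [{"offset": [0, 0.0015, 0], "turn": 0, "claw": 0}, {"offset": [0, 0.0, 0], "turn": 0, "claw": 0}]}}

```text
t: 13.4
eef_pos: [0.5453, -0.141, 0.1595]
tool_rot: [0.607, -0.595, 0.369, -0.376]
wrist_force: [0.4, -0.4, -0.4]
opening: 0.0001
```

Request:
{"fn": "jog_arm", "kwargs": {"plan": [{"offset": [0, 0.0015, 0], "turn": 0, "claw": 0}, {"offset": [0, 0.0, 0], "turn": 0, "claw": 0}]}}

```text
t: 13.57
eef_pos: [0.5455, -0.1411, 0.1583]
tool_rot: [0.607, -0.595, 0.369, -0.377]
wrist_force: [-0.3, -0.2, -0.4]
opening: -0.0
```

Request:
{"fn": "jog_arm", "kwargs": {"plan": [{"offset": [0, 0.0015, 0], "turn": 0, "claw": 0}, {"offset": [0, 0.0, 0], "turn": 0, "claw": 0}]}}

```text
t: 13.73
eef_pos: [0.5458, -0.1413, 0.157]
tool_rot: [0.607, -0.595, 0.369, -0.377]
wrist_force: [0.4, -0.5, 0.2]
opening: -0.0
```

Request:
{"fn": "jog_arm", "kwargs": {"plan": [{"offset": [0, 0.0015, -0.0013], "turn": 0, "claw": 0}, {"offset": [0, 0.0, 0], "turn": 0, "claw": 0}]}}

```text
t: 13.9
eef_pos: [0.5454, -0.1419, 0.1561]
tool_rot: [0.607, -0.595, 0.368, -0.378]
wrist_force: [-0.6, 0.9, -0.1]
opening: -0.0003
```

Request:
{"fn": "jog_arm", "kwargs": {"plan": [{"offset": [0, 0.0015, -0.0003], "turn": 0, "claw": 0}, {"offset": [0, 0.0, 0], "turn": 0, "claw": 0}]}}

```text
t: 14.07
eef_pos: [0.5454, -0.1422, 0.155]
tool_rot: [0.607, -0.595, 0.368, -0.378]
wrist_force: [0.6, 0.1, -1.5]
opening: -0.0001
```

Request:
{"fn": "jog_arm", "kwargs": {"plan": [{"offset": [0, 0.0015, -0.0003], "turn": 0, "claw": 0}, {"offset": [0, 0.0, 0], "turn": 0, "claw": 0}]}}

```text
t: 14.23
eef_pos: [0.5454, -0.1424, 0.1538]
tool_rot: [0.607, -0.595, 0.367, -0.378]
wrist_force: [0.0, 0.3, -0.1]
opening: 0.0001
```

Request:
{"fn": "jog_arm", "kwargs": {"plan": [{"offset": [-0.002, 0, -0.0003], "turn": 0, "claw": 0}, {"offset": [0, 0.001, 0], "turn": 0, "claw": 0}, {"offset": [0, 0.0, 0], "turn": 0, "claw": 0}]}}

```text
t: 14.48
eef_pos: [0.5447, -0.1416, 0.1532]
tool_rot: [0.607, -0.595, 0.367, -0.379]
wrist_force: [-0.1, 0.3, -0.5]
opening: 0.0004
```

Request:
{"fn": "jog_arm", "kwargs": {"plan": [{"offset": [0, 0.0015, -0.0003], "turn": 0, "claw": 0}, {"offset": [0, 0.0, 0], "turn": 0, "claw": 0}]}}

```text
t: 14.65
eef_pos: [0.5447, -0.1416, 0.152]
tool_rot: [0.607, -0.595, 0.367, -0.379]
wrist_force: [-0.1, 0.6, 0.2]
opening: 0.0002
```

Request:
{"fn": "jog_arm", "kwargs": {"plan": [{"offset": [0, 0.0015, -0.0003], "turn": 0, "claw": 0}, {"offset": [0, 0.0, 0], "turn": 0, "claw": 0}]}}

```text
t: 14.82
eef_pos: [0.5448, -0.1417, 0.1512]
tool_rot: [0.607, -0.595, 0.366, -0.379]
wrist_force: [-0.1, -0.7, 3.2]
opening: 0.0006
```

Request:
{"fn": "jog_arm", "kwargs": {"plan": [{"offset": [0, 0.0015, -0.0003], "turn": 0, "claw": 0}, {"offset": [0, 0.0, 0], "turn": 0, "claw": 0}]}}

```text
t: 14.98
eef_pos: [0.5449, -0.1418, 0.1507]
tool_rot: [0.607, -0.594, 0.366, -0.38]
wrist_force: [-0.9, 0.5, 4.2]
opening: 0.0001
```

Request:
{"fn": "jog_arm", "kwargs": {"plan": [{"offset": [0, 0.0015, -0.0003], "turn": 0, "claw": 0}, {"offset": [0, 0.0, 0], "turn": 0, "claw": 0}]}}

```text
t: 15.15
eef_pos: [0.545, -0.1419, 0.1504]
tool_rot: [0.607, -0.594, 0.366, -0.38]
wrist_force: [-0.3, 0.8, 5.3]
opening: 0.0
```

Request:
{"fn": "jog_arm", "kwargs": {"plan": [{"offset": [0, 0.0015, -0.0003], "turn": 0, "claw": 0}, {"offset": [0, 0.0, 0], "turn": 0, "claw": 0}]}}

```text
t: 15.32
eef_pos: [0.545, -0.1419, 0.1501]
tool_rot: [0.607, -0.594, 0.365, -0.38]
wrist_force: [-1.6, 0.8, 6.2]
opening: 0.0002
```

Request:
{"fn": "jog_arm", "kwargs": {"plan": [{"offset": [0, 0.002, -0.0003], "turn": 0, "claw": 0}, {"offset": [0, 0.0, 0], "turn": 0, "claw": 0}]}}

```text
t: 15.48
eef_pos: [0.5452, -0.1421, 0.1498]
tool_rot: [0.608, -0.594, 0.365, -0.38]
wrist_force: [-1.9, 0.9, 6.4]
opening: 0.0001
```

Request:
{"fn": "jog_arm", "kwargs": {"plan": [{"offset": [0, 0.002, -0.0003], "turn": 0, "claw": 0}, {"offset": [0, 0.0, 0], "turn": 0, "claw": 0}]}}

```text
t: 15.65
eef_pos: [0.5454, -0.1422, 0.1497]
tool_rot: [0.608, -0.594, 0.364, -0.381]
wrist_force: [-2.1, 0.1, 6.8]
opening: -0.0001
```

Request:
{"fn": "jog_arm", "kwargs": {"plan": [{"offset": [0, 0.002, -0.0003], "turn": 0, "claw": 0}, {"offset": [0, 0.0, 0], "turn": 0, "claw": 0}]}}

```text
t: 15.82
eef_pos: [0.5455, -0.1423, 0.1496]
tool_rot: [0.608, -0.594, 0.364, -0.381]
wrist_force: [-1.7, 1.4, 7.4]
opening: 0.0
```

Request:
{"fn": "jog_arm", "kwargs": {"plan": [{"offset": [0, 0.002, -0.0005], "turn": 0, "claw": 0}]}}

```text
t: 15.9
eef_pos: [0.5455, -0.1426, 0.1488]
tool_rot: [0.608, -0.594, 0.363, -0.381]
wrist_force: [-3.5, 3.0, 15.3]
opening: -0.0004
```

```bash
python3 -c "
from h import *
go([.544,-.140,.15]);print(ctrl.get_obs()['joint_efforts'])"
```

```text
tcp [ 0.5455 -0.1426  0.1488] t 15.9 F [-3.5  3.  15.3] tooloffset [-0.003  -0.0013 -0.0002]
[[ 0.4453  0.0313  0.8948]
 [-0.8953  0.0033  0.4454]
 [ 0.011  -0.9995  0.0295]]
[-5.59731983e-01 -3.77689791e+01 -2.92204231e+01 -9.23020765e-02
 -1.29510865e+00  1.28256730e-02]
```

15.3 N reached. Taking the push off straight up.

Request:
{"fn": "jog_arm", "kwargs": {"plan": [{"offset": [0, -0.003, 0], "turn": 0, "claw": 0}, {"offset": [0, -0.005, 0], "turn": 0, "claw": 0}, {"offset": [0, -0.02, 0], "turn": 0, "claw": 0}, {"offset": [0, -0.03, 0], "turn": 0, "claw": 0}, {"offset": [0, -0.03, 0], "turn": 0, "claw": 0}, {"offset": [0, -0.02, -0.02], "turn": 0, "claw": 0}, {"offset": [0, 0, -0.04], "turn": 0, "claw": 0}, {"offset": [0, 0, -0.03], "turn": 0, "claw": 0}, {"offset": [0, 0, 0], "turn": 0, "claw": 0}, {"offset": [0, 0, 0], "turn": 0, "claw": 0}]}}

```text
t: 16.73
eef_pos: [0.4554, -0.1817, 0.2546]
tool_rot: [0.608, -0.595, 0.367, -0.376]
wrist_force: [0.5, 0.1, -0.7]
opening: 0.0002
```

```bash
python3 - <<'E'
from h import *
go([.544,-.140,.15])
a,W=grab('wrist','w5.png');print(disc2(W,[.543,-.140],.035,.12,.175),cone(W,[.5425,-.1405,.06]))
b,V=grab('side','s5.png');print(disc2(V,[.543,-.140],.035,.12,.175),cone(V,[.5425,-.1405,.06]),cone(V,[.5425,-.139,.024],s1=.03))
c,T=grab('top');print(disc2(T,[.543,-.140],.035,.12,.175))
cv2.imwrite('pics/c5.png',np.hstack([cv2.resize(cv2.imread('pics/w5.png'),(400,300)),cv2.resize(cv2.imread('pics/s5.png')[150:350,230:450],(330,300))]))
E
```

```text
tcp [ 0.4554 -0.1817  0.2546] t 16.73 F [ 0.5  0.1 -0.7] tooloffset [0.0022 0.1068 0.0956]
[[ 0.4479  0.0204  0.8939]
 [-0.8941  0.0085  0.4478]
 [ 0.0015 -0.9998  0.022 ]]
(array([ 0.5432, -0.1411,  0.1523]), array([ 0.5429, -0.1413]), 0.0226, 4781) (array([ 5.433e-01, -1.412e-01,  6.240e-02, -1.000e-04,  1.000e-04]), 2428, np.float64(0.52))
(array([ 0.543 , -0.135 ,  0.1526]), array([ 0.5448, -0.1373]), 0.0236, 220) (array([ 5.445e-01, -1.391e-01,  6.000e-02, -0.000e+00, -1.000e-04]), 1011, np.float64(1.33)) (array([ 0.5433, -0.139 ,  0.024 ,  0.    , -0.    ]), 341, np.float64(1.42))
(array([ 0.5415, -0.138 ,  0.1505]), array([ 0.5416, -0.1382]), 0.023, 225)
```

View pics/c5.png

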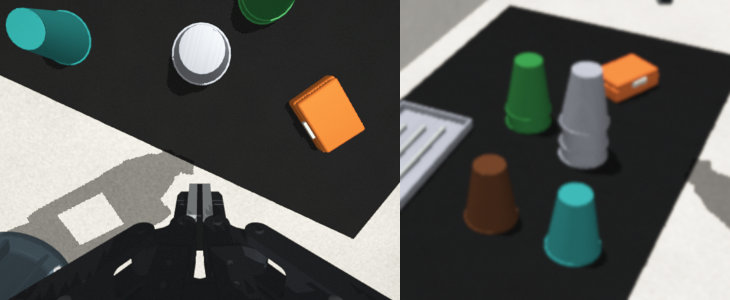

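```bash
python3 -c "
from h import *
print(ctrl.job_done(),ctrl.get_obs()['t'])"
```

```text
the job is handed in; nothing more can be done
the job is handed in; nothing more can be done
```

I put the single steel tumbler on the stack, let go, pressed its flat end down to 15.3 N and took the push off. I handed the job in at about 17 s of robot time with the arm clear of everything.

**Last checks:**
- **Position:** the tumbler stands upright, centred within about 1 mm of the stack axis in the side view. The stack is where it was.
- **Height:** its flat end is 35 to 37 mm above the stack's flat top, inside the expected 30 to 39 mm.
- **Push:** the highest force I read was 15.3 N. I saw it only at row ends, and most press steps ended with a still row that eased the push. Higher peaks between readings were not seen, but I judge them unlikely.
- **Bystanders:** the case looked undisturbed in the last picture. The bottle was not in that crop, but the arm stayed clear of it.

**What disagreed:**
- The wrist and side cameras differ by about 2 mm, which is their stated calibration error.
- The tumbler slid down a few mm as I released it, so part of the easy travel was used up before the press.

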